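# Nip the lantern base in the vise and hold its head poised above it

### The arm

A 6-joint arm with a two-finger parallel gripper is mounted at the origin on the work surface. World frame = base frame: x ahead of the robot, y to its left, z up, the work surface at z = 0. Lengths are in m, angles in rad, forces in N, time in s.
With the tool pointing down it reaches from about 0.25 to 0.725 m from the base axis. Payload 4 kg.
Tool frame: the origin (TCP) lies between the finger pads; the fingertips stand 17 mm ahead of it and the grasp point (between the pads) lies 2 mm behind it; z points along the fingers, y is the direction in which the jaws open and shut (so a half turn about z gives the same grasp; the last joint's range is limited). The gripper opens to 85 mm and grips with 20 to 120 N. Pads are 22 mm wide; open, the fingers measure 114 mm over their backs; the gripper's body (76 mm by 85 mm) begins 54 mm behind the grasp point. The pads swing forward as they close: fully open they stand 13 mm farther back than shut.
Start: joints at [1.136, 0.241, 0.005, 1.335, 0, 1.571], TCP at [0.211, 0.453, 0.248] pointing down, gripper open.
Joint ranges: [-2.72, 2.72], [-1.05, 1.87], [-1.09, 1.28], [-1.99, 2.15], [-1.42, 1.44], [-3.14, 3.14]. Speed limits (rad/s): [2.79, 2.79, 3.14, 3.14, 3.14, 3.14].

### API

Orientations are given as a unit quaternion [x, y, z, w].
In Python, from workcell import readout, viewer, order gives the robot as it stands. The module is installed in compiled form; this text tells all that it offers.
- The arm moves only by the shell command python3 -m crank 'ROWS'. ROWS is text: rows parted by semicolons, each of 7 numbers parted by spaces: the shift along the tool's x, y, z in m, then the turn, a rotation vector about the tool's x, y, z in rad, then the gripper's target within -1 to 1 (shut at 1, half-way at 0, fully open at -1). A call has 1 to 20 rows; each row shifts and turns the pose as measured when the row begins, along the tool's axes as they then stand; what a row does not reach is not made up. A row lasts 1/12 s, in which the tool goes at most 41.7 mm and 7.16 degrees, less where a joint would pass 70% of its speed; a pose out of reach is approached as far as the arm can. A call with a gripper value outside its range is refused whole. The fingers move at their own pace and stop on an object; the grip force is fixed at half the most. Time passes only in rows, so rows that do not move let the fingers close. It gives the time, the measured TCP pose, the force and the opening at its end, in the units of the state.
- readout.get_obs(): the state, without advancing time (a new reading comes with each control period).
- viewer.camera(name): name is "scene" or "top" or "wrist"; returns the picture (384x512x3 uint8, red, green, blue); there is no depth.
- viewer.calibration(name): a dict with "fx", "fy", "cx", "cy" (pixels), "D" ([k1, k2, p1, p2, k3] as OpenCV has them; the pictures are not rectified), "eye" and "rotation" of the camera in the world. Camera axes: x right, y down, z forward; pixel columns grow to the right and rows downward; lengths in m; the calibration is good to about 2 mm. A picture is of the moment at which its call begins: read the wrist's pose just before it. calibration takes no time and is no camera call; for the wrist camera it gives the pose at the moment of the call.
- order.job_done(): hands the job in, once; it reports no verdict.
The state is a dict: "clock": time; "joint_pos": joint angles; "joint_vel": joint speeds; "tau": joint torques, N m; "eef_pos": TCP position; "tool_rot": TCP orientation; "ft_force": force on the tool from outside, world axes, zero at the start; "ft_torque": the same for the moment, N m; "grip_width": finger opening in m.
Only numpy, scipy, OpenCV 4.12 (cv2) and the standard library are available. Lean on these libraries where they do the work, as an engineer would, in place of code of your own. Each camera call takes 0.05 s, during which the arm holds its last target. There are 200 camera calls.

### The job

I am putting the camping lantern back together: wind the vise's handwheel clockwise until it comes up firm, with the moving jaw closed home on the orange lantern base and the base clamped tight. Then pick up the lantern head from the blue rack, carry it over the things in between without knocking any of them, and hold it level about a centimetre above the base, centred and square over it but never touching it, so that I can check the seal. Finish holding it there: do not set it down or let go.

Things in the scene. Friction and masses are not known exactly. Their poses are not given: they have to be found in the camera images.
- vise: Green screw vise, fixed. Origin on the table under its centre; x from the handwheel end (near the robot) to the fixed jaw, y along the jaws. Bed top 66 mm, jaw tops 98 mm above the table; jaws 104 mm wide; fixed jaw face at x +45 mm. Screw axis along x at y 0, 48 mm high. Handwheel 64 mm across, x -134 to -124 mm, its revolving black grip sticking out towards the robot.
- vise_wheel (a joint): Turn of the handwheel, rad: 0 = jaw fully open, grip straight above the axis; grows clockwise seen from the robot (from the top towards the vise's -y). Starts at 3.5 to 8.5. 10 mm of jaw travel a turn; takes about 3 N at the grip until the jaw meets the base at about 12.5, then 10 to 20 N to tighten; hard stop at 13.07. Left alone it eases back to about 12.6 and stays clamped.
- crank_mid (a point): Middle of the handwheel's black grip, a round bar 14 mm in diameter and 44 mm long that lies along the vise's x, revolves freely on its pin, and circles the screw axis at 24 mm radius. This point is 159 mm before the vise's origin in x, 25 mm before the wheel's face.
- vise_jaw: Moving jaw of the vise, green with a steel plate. Origin on its clamping face, at bed height and mid width; x towards the fixed jaw. It slides along the vise's x, driven by the handwheel.
- lantern_base: Lower half of the lantern: orange box 62 mm (x, between the jaws) by 84 mm (y) by 58 mm high, 0.45 kg, loose on the vise bed; red press button on its +y end. Origin at the centre of its underside, z up. When clamped it stands against the fixed jaw, its axes parallel to the vise's.
- lantern_seat (a point): Centre of the lantern base's flat top with the seal, 58 mm above its underside (124 mm above the table). Axes as the base.
- lantern_head: Upper half of the lantern, loose, upright on the rack's top tier: orange flange and cap 62 mm (x) by 84 mm (y), clear globe between, black carrying handle above. Origin at the centre of its flat underside, z up. Cap top at 68 mm; handle bar 14 mm thick (x), 62 mm long (y), from 84 to 98 mm height, over the middle. Same either way round. About 0.22 kg.
- rack: Blue plastic shoe rack, fixed, 240 mm (x) by 500 mm (y). Origin under its centre on the table. Top tier 130 mm above the table; round side and back rails with their tops 170 mm, corner posts 178 mm above the table.
- piggy_bank: Pink ceramic piggy bank, loose on the top tier, 106 mm long (x), 72 mm wide, 88 mm high. Origin under its centre.
- yellow_cup: Yellow plastic cup, loose on the top tier, 74 mm across, 88 mm high. Origin under its centre.
- screwdriver_tin: Flat tin of screwdrivers, red lid, loose on the top tier, 112 by 64 by 26 mm. Origin under its centre.
- night_light: White spring-clip night light clamped on the rack's side rail nearer the vise, fixed. Origin on the rail's axis, 164 mm above the table; its lamp, 41 mm across, reaches 76 mm above the origin (240 mm above the table).
- screwdriver: Screwdriver, 170 mm, loose on the table to the right of the vise. Origin under its middle.

How it is judged:
On the way, in this order (a step that is already met when the one before it is completed fails the run):
1. the handwheel is wound home: the moving jaw clamps the lantern base (contact force between vise_jaw and lantern_base above 8 N), for 0.2 s.
2. the lantern head is lifted clear of the rack in the fingers (z of lantern_head in the frame of rack above 0.16 m and contact force between lantern_head and the fingers above 1 N), for 0.2 s.
At the end, for the whole second after the job is handed in: The vise's moving jaw presses the lantern base with over 8 N; the head is held still in the fingers, its underside 4 to 20 mm above the base's top, centred within 8 mm, square within 0.12 rad (either way round), level within 0.1 rad, touching neither base nor vise (z of lantern_head in the frame of lantern_seat between 0.004 and 0.02 m and horizontal distance between lantern_head and lantern_seat below 0.008 m and angle between the x axis of lantern_head and the x axis of lantern_base, either way round below 0.12 rad and angle between lantern_head's own z axis and vertical below 0.1 rad and linear speed of lantern_head below 0.02 m/s and contact force between lantern_head and the fingers above 1 N and contact force between lantern_head and lantern_base below 0.1 N and contact force between lantern_head and vise below 0.1 N and contact force between vise_jaw and lantern_base above 8 N); the arm keeps its last pose, push and grip.
It fails at once if the lantern head touches the base (contact force between lantern_head and lantern_base above 1 N).
It fails at once if the piggy bank is knocked (distance of piggy_bank from where it was at the start of the episode above 0.015 m or angle between piggy_bank's own z axis and vertical above 0.3 rad).
It fails at once if the yellow cup is knocked (distance of yellow_cup from where it was at the start of the episode above 0.015 m or angle between yellow_cup's own z axis and vertical above 0.3 rad).
It fails at once if the tin or the screwdriver is knocked (distance of screwdriver_tin from where it was at the start of the episode above 0.015 m or distance of screwdriver from where it was at the start of the episode above 0.03 m).
It fails at once if the night light is knocked (contact force between night_light and anything else above 3 N).
It also fails if it takes over 72 s, if anything falls off the work surface, if the arm or the gripper's body presses on something with over 40 N, if the wrist force passes 120 N, or if a joint passes its speed limit or range.

## Working session

There is one attempt and no reset: what is moved stays moved. The work goes in short steps, Python scripts to look and compute and a shell command to move; the robot and the scene stay as the last step left them, time stands still between calls to the robot, and variables do not carry over. Pictures are saved under pics/ and viewed, about 8 in all and at most 12, crops included, and the job is handed in when it is done.

```bash
mkdir -p pics; cat > h.py <<'E'
import numpy as np, cv2
from workcell import readout, viewer, order
from scipy.spatial.transform import Rotation as R
def cal(n):
    c=viewer.calibration(n); K=np.array([[c['fx'],0,c['cx']],[0,c['fy'],c['cy']],[0,0,1.]])
    r=np.array(c['rotation'],float); r=r if r.shape==(3,3) else R.from_quat(r).as_matrix()
    return K,np.array(c['D'],float),np.array(c['eye'],float),r
def onplane(c,px,z):
    K,D,e,r=c; u=cv2.undistortPoints(np.array(px,float).reshape(-1,1,2),K,D).reshape(-1,2)
    d=np.c_[u,np.ones(len(u))]@r.T; return e+d*((z-e[2])/d[:,2])[:,None]
def proj(c,P):
    K,D,e,r=c; return cv2.projectPoints((np.atleast_2d(P)-e)@r,np.zeros(3),np.zeros(3),K,D)[0].reshape(-1,2)
def shot(n,f):
    im=viewer.camera(n); cv2.imwrite('pics/'+f,im[:,:,::-1]); return im
E
python3 - <<'E'
from h import *
for n in('scene','top'):
    shot(n,n+'0.png'); K,D,e,r=cal(n); print(n,K[0,0],D,e.round(3),r.round(3).tolist())
o=readout.get_obs(); print(o['clock'],o['eef_pos'],o['tool_rot'],o['ft_force'],o['grip_width'])
E
```

```text
scene 380.72857039459296 [-0.05498386  0.          0.          0.          0.        ] [0.96  0.652 1.252] [[-0.826, 0.471, -0.31], [0.563, 0.681, -0.468], [-0.009, -0.561, -0.828]]
top 387.24870294466456 [0.03210977 0.         0.         0.         0.        ] [0.242 0.024 1.486] [[0.031, -0.973, 0.23], [-1.0, -0.03, 0.01], [-0.002, -0.23, -0.973]]
0.1 [0.21039369 0.45298276 0.24749029] [ 2.15698694e-01  9.76459501e-01 -9.35329394e-04 -2.05825433e-04] [-0.37979469 -0.25230335 -0.25227214] 0.08550547813232265
```

View pics/top0.png

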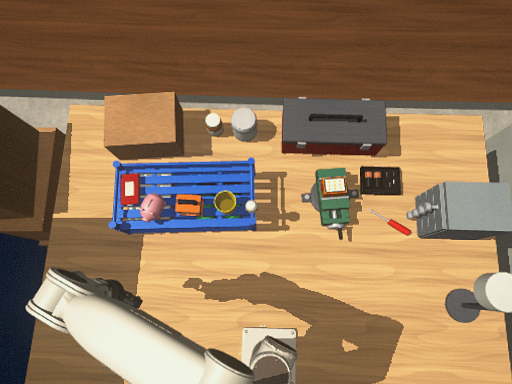

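View pics/scene0.png

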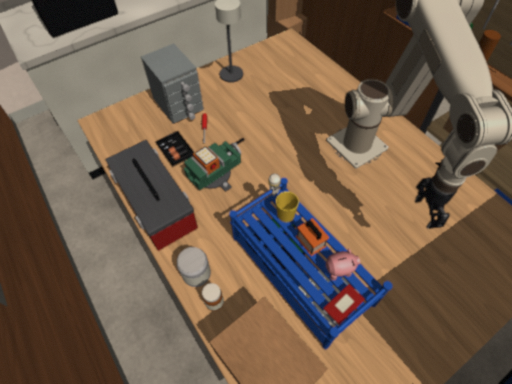

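The top view shows the rack from (113,160) to (255,230), the head at about (188,204), and the vise at about (333,195) with its wheel near (339,225). I'll zoom in on both.

```bash
python3 - <<'E'
from h import *
im=cv2.imread('pics/top0.png')
a=cv2.resize(im[150:245,295:375],None,fx=6,fy=6,interpolation=cv2.INTER_CUBIC)[:570]
b=cv2.resize(im[150:245,170:220],None,fx=6,fy=6,interpolation=cv2.INTER_CUBIC)
cv2.imwrite('pics/z.png',np.hstack([a,b]))
c=cal('top')
print(onplane(c,[[117,163],[252,161],[253,228],[114,226]],.17).round(3))
E
```

```text
[[0.65  0.555 0.17 ]
 [0.672 0.077 0.17 ]
 [0.432 0.065 0.17 ]
 [0.425 0.539 0.17 ]]
```

View pics/z.png

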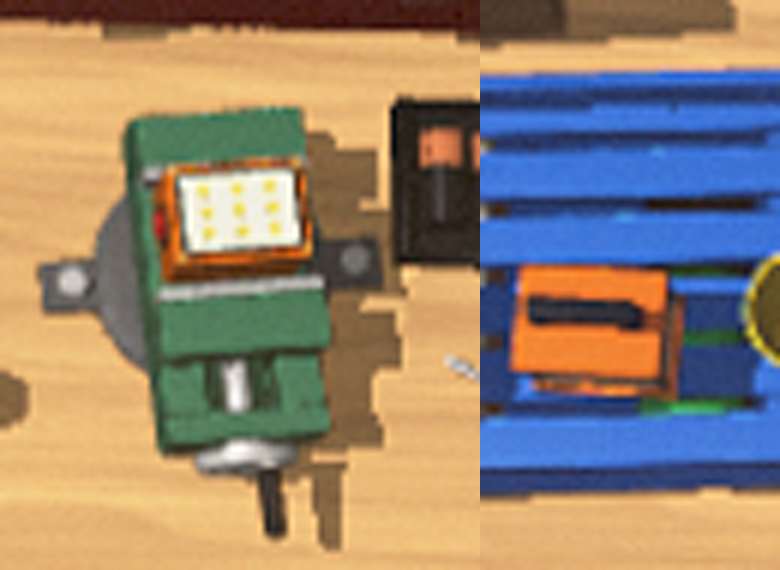

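The zoom shows the vise's fixed jaw at the top and its moving-jaw plate at crop (160–325, ~285). The grip runs from (262,468) to (275,535), and the handle bar from (530,310) to (640,315). Next I'll turn these into poses.

```bash
python3 - <<'E'
from h import *
c=cal('top')
def P(l,z,ox=295): return onplane(c,[[ox+(x)/6,150+y/6] for x,y in l],z)
print('jaws .098: fixbackL,R, fixfaceL, movfaceL,R, movbackL,R');print(P([(130,124),(302,108),(143,182),(160,287),(325,274),(162,360),(328,347)],.098).round(4))
print('base top');print(P([(176,170),(303,160),(312,245),(168,265)],.124).round(4))
for z in (.024,.048,.072): print('grip',z,P([(262,475),(275,535)],z).round(4).tolist())
print('wheel top', P([(195,455),(297,455)],.06).round(4))
b=[(x-480,y) for x,y in[(528,308),(642,316),(522,268),(668,268),(663,375),(512,370)]]
print('handle z.228');print(P(b[:2],.228,170).round(4));print('cap');print(P(b[2:],.198,170).round(4))
print('tin,pig,cup,light',onplane(c,[[130,188],[151,205],[225,202]],.2).round(3),onplane(c,[[251,206]],.23).round(3))
print('screwdriver',onplane(c,[[371,211],[410,233]],.01).round(3))
E
```

```text
jaws .098: fixbackL,R, fixfaceL, movfaceL,R, movbackL,R
[[ 0.6653 -0.1626  0.098 ]
 [ 0.6789 -0.2694  0.098 ]
 [ 0.6281 -0.1706  0.098 ]
 [ 0.5619 -0.1808  0.098 ]
 [ 0.5731 -0.2815  0.098 ]
 [ 0.5164 -0.1818  0.098 ]
 [ 0.5276 -0.2824  0.098 ]]
base top
[[ 0.6291 -0.187   0.124 ]
 [ 0.6377 -0.2639  0.124 ]
 [ 0.5846 -0.2684  0.124 ]
 [ 0.5696 -0.1818  0.124 ]]
grip 0.024 [[0.4591, -0.2555, 0.024], [0.4214, -0.263, 0.024]]
grip 0.048 [[0.4555, -0.2509, 0.048], [0.4185, -0.2583, 0.048]]
grip 0.072 [[0.4519, -0.2463, 0.072], [0.4155, -0.2536, 0.072]]
wheel top [[ 0.4648 -0.2075  0.06  ]
 [ 0.4668 -0.2703  0.06  ]]
handle z.228
[[0.5053 0.3151 0.228 ]
 [0.5027 0.2519 0.228 ]]
cap
[[0.5347 0.3274 0.198 ]
 [0.5372 0.2445 0.198 ]
 [0.4754 0.2431 0.198 ]
 [0.4757 0.3281 0.198 ]]
tin,pig,cup,light [[0.553 0.489 0.2  ]
 [0.496 0.412 0.2  ]
 [0.514 0.162 0.2  ]] [[0.497 0.072 0.23 ]]
screwdriver [[ 0.536 -0.384  0.01 ]
 [ 0.455 -0.528  0.01 ]]
```

```bash
cat >> h.py <<'E'
def tgt(yaw,tilt):
    y=np.array([-np.sin(yaw),np.cos(yaw),0]); f=np.array([np.cos(yaw),np.sin(yaw),0])
    z=np.sin(tilt)*f+np.array([0,0,-np.cos(tilt)]); return np.c_[np.cross(y,z),y,z]
def go(p,Rt=None):
    o=readout.get_obs(); Rc=R.from_quat(o['tool_rot']).as_matrix(); Rt=Rc if Rt is None else Rt
    rv=R.from_matrix(Rc.T@Rt).as_rotvec(); d=np.array(p)-o['eef_pos']
    print('t',round(o['clock'],2),'rotvec',rv.round(4),'n',round(np.linalg.norm(rv)/.125,1),'shift now',(Rc.T@d).round(4),'after rot',(Rt.T@d).round(4),'n',round(np.linalg.norm(d)/.0417,1))
E
python3 - <<'E'
from h import *
go([.365,-.256,.165],tgt(np.radians(7.5),np.radians(32)))
E
```

```text
t 0.1 rotvec [-0.1598 -0.5439 -0.5503] n 6.3 shift now [-0.4389 -0.5777  0.0836] after rot [-0.0078 -0.7231  0.1021] n 17.5
```

```bash
python3 -m crank '0 0 0 -.023 -.078 -.079 -1; 0 0 0 -.023 -.078 -.079 -1; 0 0 0 -.023 -.078 -.079 -1; 0 0 0 -.023 -.078 -.079 -1; 0 0 0 -.023 -.078 -.079 -1; 0 0 0 -.023 -.078 -.079 -1; 0 0 0 -.023 -.078 -.079 -1; 0 -.04 .002 0 0 0 -1; 0 -.04 .002 0 0 0 -1; 0 -.04 .002 0 0 0 -1; 0 -.04 .002 0 0 0 -1; 0 -.04 .002 0 0 0 -1; 0 -.04 .002 0 0 0 -1; 0 -.04 .002 0 0 0 -1; 0 -.04 .002 0 0 0 -1'
python3 - <<'E'
from h import *
go([.365,-.256,.165],tgt(np.radians(7.5),np.radians(32)))
E
```

```text
clock: 1.35
eef_pos: [0.2673, 0.1374, 0.2292]
tool_rot: [-0.09, 0.954, 0.015, 0.286]
ft_force: [1.1, -0.9, 0.2]
grip_width: 0.0853
t 1.35 rotvec [0.0068 0.0221 0.0542] n 0.5 shift now [ 0.0189 -0.4029  0.0757] after rot [-0.0046 -0.4028  0.0786] n 9.8
```

```bash
python3 -m crank '0 -.04 .006 0 .01 .028 -1; 0 -.04 .006 0 .01 .028 -1; 0 -.04 .008 0 0 0 -1; 0 -.04 .008 0 0 0 -1; 0 -.04 .008 0 0 0 -1; 0 -.04 .008 0 0 0 -1; 0 -.04 .008 0 0 0 -1; 0 -.04 .008 0 0 0 -1; 0 -.04 .008 0 0 0 -1; 0 -.04 .008 0 0 0 -1; 0 0 0 0 0 0 -1'
python3 - <<'E'
from h import *
go([.365,-.256,.165],tgt(np.radians(7.5),np.radians(32)))
im=shot('wrist','w1.png')
c=cal('wrist'); print(c[2],c[3].round(3).tolist())
cv2.imwrite('pics/w1b.png',cv2.resize(cv2.imread('pics/w1.png'),(768,576),interpolation=cv2.INTER_CUBIC))
E
```

```text
clock: 2.27
eef_pos: [0.3419, -0.1628, 0.1797]
tool_rot: [-0.067, 0.959, 0.016, 0.275]
ft_force: [0.3, 0.4, -0.2]
grip_width: 0.0856
t 2.27 rotvec [-0.0016 -0.0011  0.0093] n 0.1 shift now [-0.0005 -0.0954  0.0183] after rot [-0.0014 -0.0954  0.0181] n 2.3
[ 0.20387117 -0.17865137  0.24214099] [[-0.141, 0.623, 0.769], [0.99, 0.092, 0.107], [-0.004, 0.776, -0.63]]
```

View pics/w1b.png

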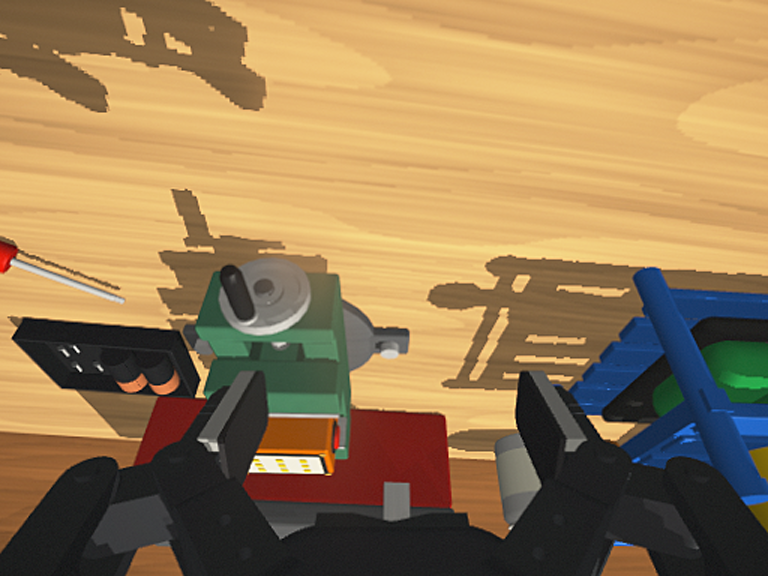

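The grip is in the upper, −y quadrant: its free end is at about (232,272) and its base at about (246,313), with the hub at (264,290). I'll fit the vise pose and wheel angle jointly from both cameras.

```bash
python3 - <<'E'
from h import *
from scipy.optimize import least_squares
ct=cal('top'); cw=cal('wrist')
W=np.array([(264,289),(233,274),(245,311)])/1.5
T=np.array([(295+x/6,150+y/6) for x,y in [(160,287),(325,274),(143,182)]])
Gt=np.array([(295+262/6,150+470/6),(295+275/6,150+532/6)])
def pts(p):
    x,y,yaw,a,gap=p; Rz=R.from_euler('z',yaw).as_matrix()
    M=lambda l:np.array(l)@Rz.T+[x,y,0]
    g=[-.024*np.sin(a),.048+.024*np.cos(a)]
    return M([[-.134,0,.048],[-.179,*g],[-.139,*g]]),M([[.045-gap,.052,.098],[.045-gap,-.052,.098],[.045,.052,.098]]),M([[-.137,*g],[-.181,*g]])
def f(p):
    a,b,c=pts(p); return np.r_[(proj(cw,a)-W).ravel()/1.5,(proj(ct,b)-T).ravel(),(proj(ct,c)-Gt).ravel()]
for a0 in(.6,2.6):
    s=least_squares(f,[.59,-.228,.13,a0,.067],loss='soft_l1'); print(s.x.round(4),s.cost); print(f(s.x).round(1))
    Rz=R.from_euler('z',s.x[2]).as_matrix(); a=s.x[3]
    print('grip mid',(Rz@[-.159,-.024*np.sin(a),.048+.024*np.cos(a)]+[*s.x[:2],0]).round(4))
E
```

```text
[ 0.5945 -0.2261  0.071   0.2884  0.0724] 5.138411028344762
[-0.7  0.2 -0.4 -0.6 -0.2  0.1 -1.3 -0.5 -0.4  0.6  0.1 -2.  -1.1 -0.9
 -2.2  0.8]
grip mid [ 0.4364 -0.2442  0.071 ]
[ 0.5945 -0.2261  0.071   0.2884  0.0724] 5.138411028346749
[-0.7  0.2 -0.4 -0.6 -0.2  0.1 -1.3 -0.5 -0.4  0.6  0.1 -2.  -1.1 -0.9
 -2.2  0.8]
grip mid [ 0.4364 -0.2442  0.071 ]
```

```bash
python3 - <<'E'
from h import *
Rt=tgt(np.radians(6),np.radians(32)); g=np.array([.434,-.2445,.071])
go(g-.08*Rt[:,2],Rt); go(g,Rt)
E
```

```text
t 2.32 rotvec [ 0.0154 -0.0017  0.0317] n 0.3 shift now [-0.0107 -0.0953  0.055 ] after rot [-0.0136 -0.094   0.0565] n 2.7
t 2.32 rotvec [ 0.0154 -0.0017  0.0317] n 0.3 shift now [-0.0108 -0.0965  0.135 ] after rot [-0.0136 -0.094   0.1365] n 4.0
```

```bash
python3 -m crank '0 0 0 .015 -.002 .032 -1; -.005 -.031 .018 0 0 0 -1; -.005 -.031 .018 0 0 0 -1; -.004 -.031 .018 0 0 0 -1; 0 0 .01 0 0 0 -1; 0 0 .025 0 0 0 -1;0 0 0 0 0 0 -1'
python3 - <<'E'
from h import *
Rt=tgt(np.radians(6),np.radians(32)); g=np.array([.434,-.2445,.071])
go(g,Rt)
im=shot('wrist','w2.png')
cv2.imwrite('pics/w2b.png',cv2.resize(cv2.imread('pics/w2.png')[100:384,60:440],None,fx=2,fy=2,interpolation=cv2.INTER_CUBIC))
print(proj(cal('wrist'),g)*2-[120,200])
E
```

```text
clock: 2.9
eef_pos: [0.4104, -0.2446, 0.1104]
tool_rot: [-0.05, 0.96, 0.015, 0.276]
ft_force: [-0.2, 0.9, -0.7]
grip_width: 0.085
t 2.9 rotvec [-0.0001  0.0016 -0.0006] n 0.0 shift now [ 0.001  -0.0023  0.0459] after rot [ 0.001  -0.0023  0.0459] n 1.1
[[392.44818692 244.60436706]]
```

View pics/w2b.png

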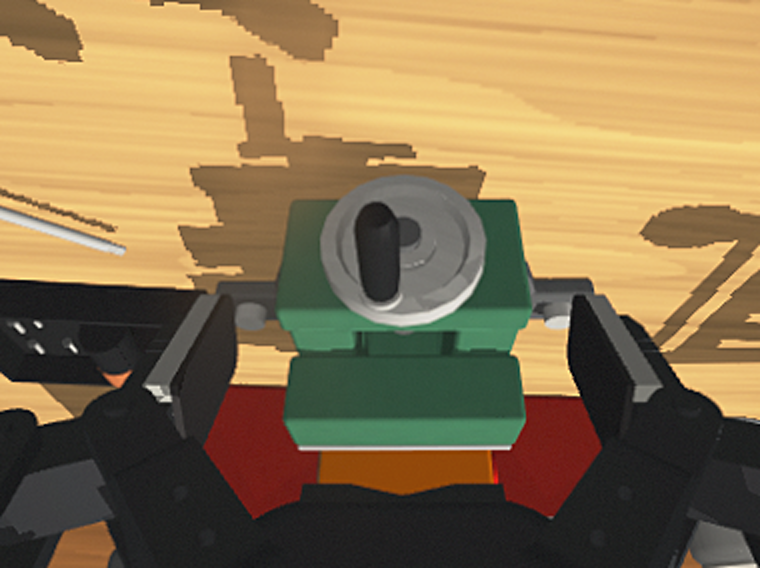

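The grip is clearly between the fingers: free end (377,213), base (380,302), rim centre about (403,250). I'll refit from this near view.

```bash
python3 - <<'E'
from h import *
from scipy.optimize import least_squares
c=cal('wrist'); W=(np.array([(377,214),(380,298),(403,250)])+[120,200])/2
def m(p):
    x,y,a=p; g=[-.024*np.sin(a),.048+.024*np.cos(a)]
    return np.array([[-.179,*g],[-.139,*g],[-.134,0,.048],[-.159,*g]])@R.from_euler('z',np.radians(6)).as_matrix().T+[x,y,0]
s=least_squares(lambda p:(proj(c,m(p)[:3])-W).ravel(),[.5945,-.226,.4]); print(s.x.round(4),s.fun.round(1)); g=m(s.x)[3]; print(g.round(4))
go(g-[.003,0,0])
E
```

```text
[ 0.6023 -0.2227  0.3883] [-0.4  6.2 -0.1 -5.2  0.6 -3.1]
[ 0.4451 -0.2484  0.0702]
t 2.95 rotvec [0. 0. 0.] n 0.0 shift now [-0.0045 -0.0072  0.0519] after rot [-0.0045 -0.0072  0.0519] n 1.3
```

```bash
python3 -m crank '-.002 -.006 .018 0 0 0 -1; -.001 0 .02 0 0 0 -1; 0 0 .012 0 0 0 -1; 0 0 0 0 0 0 -1'
python3 - <<'E'
from h import *
go([.438,-.2484,.071]); o=readout.get_obs();print(o['eef_pos'],o['ft_force'])
im=shot('wrist','w3.png')
cv2.imwrite('pics/w3b.png',cv2.resize(cv2.imread('pics/w3.png')[150:384,110:410],None,fx=2,fy=2,interpolation=cv2.INTER_CUBIC))
E
```

```text
clock: 3.28
eef_pos: [0.4406, -0.2432, 0.0747]
tool_rot: [-0.053, 0.959, 0.014, 0.277]
ft_force: [0.0, 1.0, -0.5]
grip_width: 0.0852
t 3.28 rotvec [0. 0. 0.] n 0.0 shift now [ 0.0046 -0.0049  0.0014] after rot [ 0.0046 -0.0049  0.0014] n 0.2
[ 0.4406091  -0.24318556  0.07465038] [ 0.00430294  1.00900234 -0.53057366]
```

View pics/w3b.png

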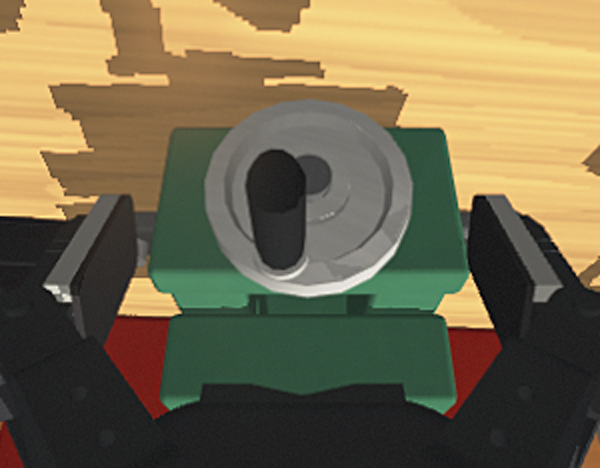

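```bash
python3 -m crank '.002 -.007 0 0 0 0 -1; 0 0 0 0 0 0 1; 0 0 0 0 0 0 1; 0 0 0 0 0 0 1; 0 0 0 0 0 0 1; 0 0 0 0 0 0 1; 0 0 0 0 0 0 1; 0 0 0 0 0 0 1; 0 0 0 0 0 0 1'
python3 - <<'E'
from h import *
o=readout.get_obs();print(o['eef_pos'],o['ft_force'],o['grip_width'])
im=shot('wrist','w4.png')
cv2.imwrite('pics/w4b.png',cv2.resize(cv2.imread('pics/w4.png')[150:384,110:410],None,fx=2,fy=2,interpolation=cv2.INTER_CUBIC))
E
```

```text
clock: 4.08
eef_pos: [0.4388, -0.2511, 0.0805]
tool_rot: [-0.054, 0.958, 0.012, 0.28]
ft_force: [1.2, 0.8, -0.1]
grip_width: 0.0114
[ 0.43877679 -0.25109447  0.0804816 ] [ 1.23517268  0.75258575 -0.0579617 ] 0.011381131635793284
```

View pics/w4b.png

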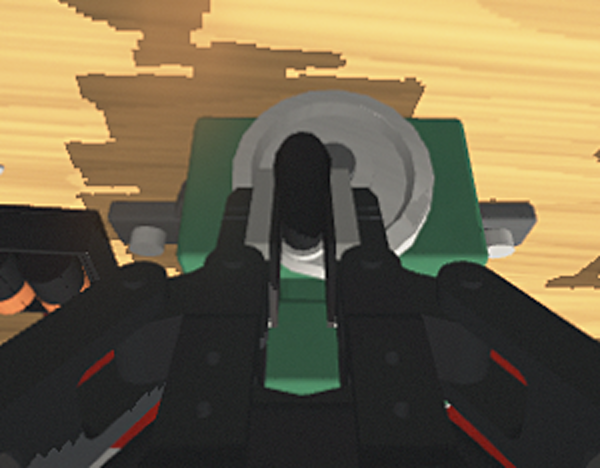

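The pads close on the bar but the opening is only 11.4 mm, and the tool rode up 6 mm, so they are on the bar's upper side. I'll reopen, drop about 12 mm and close again.

```bash
python3 -m crank '0 0 0 0 0 0 0; 0 0 0 0 0 0 0; .004 0 .006 0 0 0 0; .004 0 .006 0 0 0 0; 0 0 0 0 0 0 0'; python3 -m crank '0 0 0 0 0 0 1; 0 0 0 0 0 0 1; 0 0 0 0 0 0 1; 0 0 0 0 0 0 1; 0 0 0 0 0 0 1'
```

```text
clock: 4.55
eef_pos: [0.4387, -0.2516, 0.0648]
tool_rot: [-0.054, 0.958, 0.012, 0.28]
ft_force: [-0.3, 1.2, -0.8]
grip_width: 0.0423
clock: 4.97
eef_pos: [0.4379, -0.2511, 0.0634]
tool_rot: [-0.054, 0.959, 0.012, 0.279]
ft_force: [0.5, -0.1, -2.1]
grip_width: 0.0121
```

```bash
python3 -m crank '.004 -.0093 .0064 0 0 0 1; .0059 -.0046 .0094 0 0 0 1'; python3 -m crank '0 0 0 0 0 0 1;0 0 0 0 0 0 1'
```

```text
clock: 5.13
eef_pos: [0.4396, -0.2653, 0.0467]
tool_rot: [-0.054, 0.958, 0.011, 0.28]
ft_force: [-3.3, 4.2, 4.1]
grip_width: 0.0122
clock: 5.3
eef_pos: [0.4396, -0.2654, 0.0459]
tool_rot: [-0.054, 0.958, 0.012, 0.28]
ft_force: [-1.5, 0.6, 1.5]
grip_width: 0.0121
```

Tracking works: a ≈ 1.38 and the circle centre is at y −0.242, TCP z 0.041. At the bottom the tips would reach the table, so I'll regrasp 6 mm higher.

```bash
python3 -m crank '0 0 0 0 0 0 .3; 0 0 0 0 0 0 .3; -.0032 0 -.0051 0 0 0 .3; 0 0 0 0 0 0 .3; 0 0 0 0 0 0 1; 0 0 0 0 0 0 1; 0 0 0 0 0 0 1'; python3 -m crank '0 0 0 0 0 0 1; 0 0 0 0 0 0 1'
```

```text
clock: 5.88
eef_pos: [0.44, -0.2653, 0.0546]
tool_rot: [-0.055, 0.958, 0.011, 0.28]
ft_force: [2.4, -0.2, -4.0]
grip_width: 0.0121
clock: 6.05
eef_pos: [0.44, -0.2652, 0.0545]
tool_rot: [-0.055, 0.958, 0.011, 0.28]
ft_force: [-0.4, -0.4, -0.1]
grip_width: 0.0115
```

```bash
python3 -m crank '.0063 .0006 .0102 0 0 0 1; .0054 .0063 .0087 0 0 0 1; .0031 .0104 .005 0 0 0 1; 0 0 0 0 0 0 1'
```

```text
clock: 6.38
eef_pos: [0.4382, -0.2494, 0.0269]
tool_rot: [-0.054, 0.958, 0.009, 0.281]
ft_force: [1.7, 3.7, 0.5]
grip_width: 0.0115
```

```bash
python3 -m crank '.0005 .012 .0008 0 0 0 1; -.0027 .0109 -.0043 0 0 0 1; -.0051 .0072 -.0082 0 0 0 1; -.0063 .0017 -.0101 0 0 0 1; 0 0 0 0 0 0 1'
```

```text
clock: 6.8
eef_pos: [0.4348, -0.218, 0.0508]
tool_rot: [-0.054, 0.959, 0.009, 0.278]
ft_force: [-3.5, -1.6, 3.6]
grip_width: 0.0117
```

```bash
python3 -m crank '-.0061 -.0034 -.0098 0 0 0 1; -.0045 -.0085 -.0072 0 0 0 1; -.0014 -.0067 -.0023 0 0 0 1; 0 0 0 0 0 0 1'
```

```text
clock: 7.13
eef_pos: [0.4368, -0.2361, 0.073]
tool_rot: [-0.055, 0.959, 0.01, 0.277]
ft_force: [-1.5, -1.1, 0.6]
grip_width: 0.0122
```

```bash
python3 -m crank '-.0003 -.0072 -.0005 0 0 0 1; .0007 -.007 .001 0 0 0 1'; python3 -m crank '.0013 -.007 .002 0 0 0 1'
```

```text
clock: 7.3
eef_pos: [0.438, -0.2462, 0.0729]
tool_rot: [-0.056, 0.958, 0.015, 0.279]
ft_force: [-13.9, 11.2, 22.5]
grip_width: 0.0119
clock: 7.38
eef_pos: [0.4384, -0.2496, 0.0718]
tool_rot: [-0.057, 0.958, 0.02, 0.281]
ft_force: [-23.4, 15.5, 36.6]
grip_width: 0.0117
```

```bash
python3 -m crank '-.001 -.006 -.0015 0 0 0 1; 0 -.004 0 0 0 0 1; 0 -.004 0 0 0 0 1'
```

```text
clock: 7.63
eef_pos: [0.438, -0.2472, 0.0729]
tool_rot: [-0.059, 0.956, 0.039, 0.285]
ft_force: [-7.7, 9.6, 14.3]
grip_width: 0.0119
```

```bash
python3 -m crank '.0015 -.011 .0024 0 0 0 1; .002 -.011 .0035 0 0 0 1'; python3 -m crank '.002 -.011 .0035 0 0 0 1'
```

```text
clock: 7.8
eef_pos: [0.4393, -0.2547, 0.0688]
tool_rot: [-0.061, 0.953, 0.056, 0.29]
ft_force: [-47.8, 29.0, 75.9]
grip_width: 0.0118
clock: 7.88
eef_pos: [0.4395, -0.2547, 0.0679]
tool_rot: [-0.061, 0.951, 0.069, 0.295]
ft_force: [-52.1, 31.2, 82.3]
grip_width: 0.0118
```

It has come up firm at the stop, with force rising and no further travel. I'll release, back off and check the jaw.

```bash
python3 -m crank '-.001 .003 -.002 0 0 0 1; 0 0 0 0 0 0 0; 0 0 0 0 0 0 0; 0 0 0 0 0 0 -.5; 0 0 0 0 0 0 -.5; 0 0 -.03 0 0 0 -.5; 0 0 -.04 0 0 0 -.5; 0 0 -.04 0 0 0 -.5; 0 0 -.04 0 0 0 -.5; 0 0 -.03 0 0 0 -.5; 0 0 0 0 0 0 -.5'
python3 - <<'E'
from h import *
im=shot('wrist','w5.png'); im2=shot('top','t5.png')
a=cv2.resize(cv2.imread('pics/w5.png'),None,fx=.9,fy=.9)[:, :]
b=cv2.resize(cv2.imread('pics/t5.png')[155:235,305:360],None,fx=4.3,fy=4.3,interpolation=cv2.INTER_CUBIC)
h=min(len(a),len(b)); cv2.imwrite('pics/c5.png',np.hstack([a[:h],b[:h]]))
go([.35,-.1,.3],tgt(0,0))
E
```

```text
clock: 8.8
eef_pos: [0.3329, -0.2809, 0.2214]
tool_rot: [-0.061, 0.95, 0.078, 0.295]
ft_force: [1.3, -0.2, 0.3]
grip_width: 0.0641
t 8.9 rotvec [0.1631 0.5986 0.1244] n 5.1 shift now [-0.0729  0.1821 -0.024 ] after rot [-0.0168  0.1789 -0.0822] n 4.7
```

View pics/c5.png

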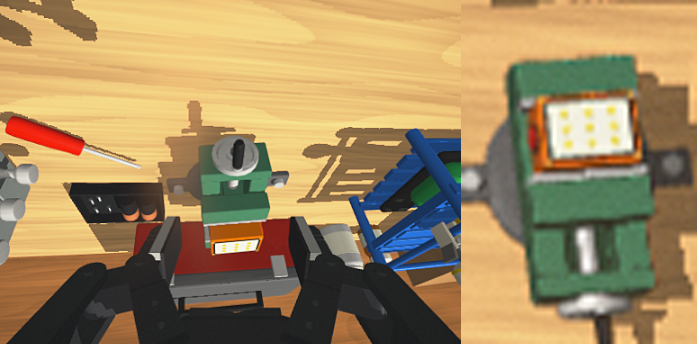

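The grip is back at the top and the jaw plate is tight on the base (crop about (585,170)). Next I'll raise the tool, turn it to point down with its jaws along x, and go over the head.

```bash
python3 - <<'E'
from h import *
go([.34,-.2,.34],tgt(-np.pi/2,0))
E
```

```text
t 8.9 rotvec [0.6068 0.3469 1.6388] n 14.3 shift now [-0.0806  0.0905 -0.0809] after rot [ 0.0789  0.0068 -0.1222] n 3.5
```

```bash
python3 -m crank '-.02 .022 -.02 0 0 0 -.5; -.02 .022 -.02 0 0 0 -.5; -.02 .022 -.02 0 0 0 -.5; -.02 .022 -.02 0 0 0 -.5; 0 0 0 .041 .023 .109 -.5; 0 0 0 .041 .023 .109 -.5; 0 0 0 .041 .023 .109 -.5; 0 0 0 .041 .023 .109 -.5; 0 0 0 .041 .023 .109 -.5; 0 0 0 .041 .023 .109 -.5; 0 0 0 .041 .023 .109 -.5; 0 0 0 .041 .023 .109 -.5; 0 0 0 .041 .023 .109 -.5; 0 0 0 .041 .023 .109 -.5; 0 0 0 .041 .023 .109 -.5; 0 0 0 .041 .023 .109 -.5; 0 0 0 .041 .023 .109 -.5; 0 0 0 .041 .023 .109 -.5; 0 0 0 .041 .023 .109 -.5'
python3 - <<'E'
from h import *
go([.504,.2835,.34],tgt(-np.pi/2,0)); print(readout.get_obs()['joint_pos'])
E
```

```text
clock: 10.48
eef_pos: [0.3457, -0.1889, 0.307]
tool_rot: [0.728, 0.685, -0.012, -0.039]
ft_force: [-0.6, -0.3, -0.6]
grip_width: 0.064
t 10.48 rotvec [-0.0719 -0.0371 -0.0608] n 0.8 shift now [ 0.4822  0.1272 -0.0256] after rot [ 0.4724  0.1583 -0.033 ] n 12.0
[-5.00534862e-01  7.25232407e-02 -4.79157885e-02  1.53128856e+00
  5.06273036e-04  1.13108875e+00]
```

```bash
python3 -m crank '0 0 -.02 -.072 -.037 -.061 -.5; .0394 .0132 -.0015 0 0 0 -.5; .0394 .0132 -.0015 0 0 0 -.5; .0394 .0132 -.0015 0 0 0 -.5; .0394 .0132 -.0015 0 0 0 -.5; .0394 .0132 -.0015 0 0 0 -.5; .0394 .0132 -.0015 0 0 0 -.5; .0394 .0132 -.0015 0 0 0 -.5; .0394 .0132 -.0015 0 0 0 -.5; .0394 .0132 -.0015 0 0 0 -.5; .0394 .0132 -.0015 0 0 0 -.5; .0394 .0132 -.0015 0 0 0 -.5; .0394 .0132 -.0015 0 0 0 -.5; 0 0 0 0 0 0 -.5'
python3 - <<'E'
from h import *
go([.504,.2835,.34],tgt(-np.pi/2,0))
shot('wrist','w6.png'); c=cal('wrist'); print(proj(c,[[.504,.2835,.228]]))
cv2.imwrite('pics/w6b.png',cv2.resize(cv2.imread('pics/w6.png'),(768,576),interpolation=cv2.INTER_CUBIC))
E
```

```text
clock: 11.65
eef_pos: [0.51, 0.2885, 0.2972]
tool_rot: [0.706, 0.708, -0.021, -0.021]
ft_force: [-0.1, -1.0, -0.9]
grip_width: 0.0638
t 11.65 rotvec [-0.0607 -0.      0.0023] n 0.5 shift now [-0.005  -0.0086 -0.0423] after rot [-0.005  -0.006  -0.0428] n 1.0
[[260.15122761 214.0412596 ]]
```

View pics/w6b.png

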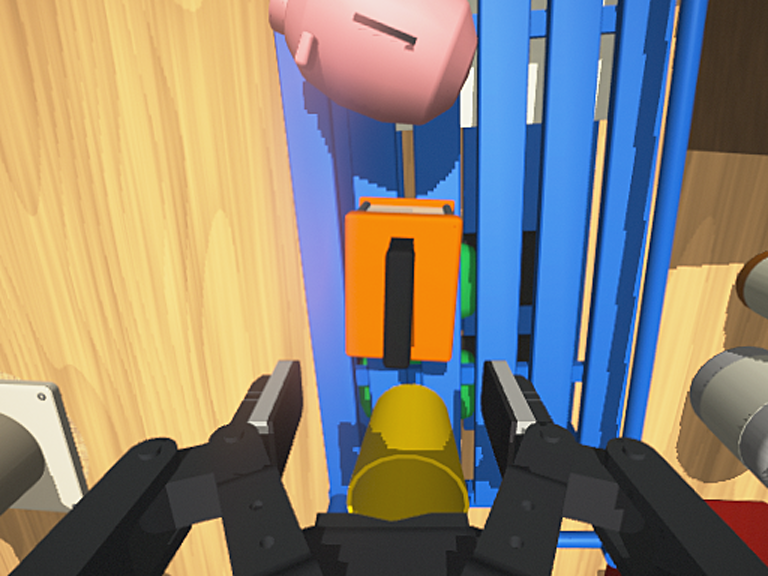

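Handle top face runs from (400,248) to (397,366), and the cap corners are (346,214), (461,214), (452,361) and (346,357). From these I'll compute the grasp pose.

```bash
python3 - <<'E'
from h import *
c=cal('wrist')
h=onplane(c,np.array([(400,246),(397,367)])/1.5,.228); k=onplane(c,np.array([(346,212),(462,213),(452,361),(346,358)])/1.5,.198)
d=h[0]-h[1]; print(h.round(4),np.linalg.norm(d),'yaw',np.degrees(np.arctan2(-d[0],d[1])),'mid',h.mean(0))
print(k.round(4),k.mean(0)); 
for d in(k[0]-k[3],k[1]-k[2]): print(np.degrees(np.arctan2(-d[0],d[1])))
E
```

```text
[[0.5083 0.3209 0.228 ]
 [0.5075 0.2585 0.228 ]] 0.06239816753405794 yaw -0.8059122657145298 mid [0.50791008 0.2896572  0.228     ]
[[0.4791 0.3307 0.198 ]
 [0.5385 0.3311 0.198 ]
 [0.5375 0.2463 0.198 ]
 [0.4765 0.2459 0.198 ]] [0.50790148 0.28849484 0.198     ]
-1.7501538311360867
-0.6293876353034583
```

```bash
python3 - <<'E'
from h import *
go([.508,.289,.224],tgt(-np.pi/2-np.radians(1),0))
E
```

```text
t 11.7 rotvec [-0.0626  0.0031  0.0188] n 0.5 shift now [0.0031 0.0035 0.0728] after rot [ 0.0029 -0.0011  0.0729] n 1.8
```

```bash
python3 -m crank '0 0 0 -.066 .003 .02 -.5; 0 0 .02 0 0 0 -.5; 0 0 .025 0 0 0 -.5; 0 0 0 0 0 0 -.5'
python3 - <<'E'
from h import *
go([.508,.289,.224],tgt(-np.pi/2-np.radians(1),0))
E
```

```text
clock: 12.03
eef_pos: [0.5075, 0.288, 0.2414]
tool_rot: [0.712, 0.702, -0.003, 0.002]
ft_force: [-0.6, -0.5, -1.3]
grip_width: 0.064
t 12.03 rotvec [-0.002   0.0073  0.0033] n 0.1 shift now [0.0012 0.0006 0.0174] after rot [0.0011 0.0005 0.0174] n 0.4
```

```bash
python3 -m crank '.001 .0005 .016 0 .007 .003 -.5; 0 0 0 0 0 0 0; 0 0 0 0 0 0 1; 0 0 0 0 0 0 1; 0 0 0 0 0 0 1; 0 0 0 0 0 0 1; 0 0 0 0 0 0 1; 0 0 0 0 0 0 1; 0 0 0 0 0 0 1'
```

```text
clock: 12.78
eef_pos: [0.5078, 0.2869, 0.2269]
tool_rot: [0.714, 0.7, -0.002, -0.0]
ft_force: [-0.5, 0.3, -2.7]
grip_width: 0.0126
```

```bash
python3 -m crank '0 0 -.012 0 0 0 1; 0 0 -.015 0 0 0 1; 0 0 -.02 0 0 0 1; 0 0 -.03 0 0 0 1; 0 0 -.03 0 0 0 1; 0 0 -.03 0 0 0 1; 0 0 -.02 0 0 0 1; 0 0 0 0 0 0 1'
python3 - <<'E'
from h import *
o=readout.get_obs(); print(o['ft_torque'])
go([.605,-.22,.375],tgt(-np.pi/2+np.radians(6),0))
shot('wrist','w7.png'); cal('wrist')
cv2.imwrite('pics/w7b.png',cv2.resize(cv2.imread('pics/w7.png'),(640,480)))
E
```

```text
clock: 13.45
eef_pos: [0.5061, 0.2862, 0.3871]
tool_rot: [0.714, 0.7, -0.007, -0.001]
ft_force: [0.0, 0.0, -1.3]
grip_width: 0.0124
[ 0.00566456 -0.05674579 -0.07063699]
t 13.45 rotvec [-0.0117  0.0068 -0.1234] n 1.0 shift now [-0.5041  0.1085  0.0147] after rot [-0.5137  0.0454  0.0121] n 12.4
```

View pics/w7b.png

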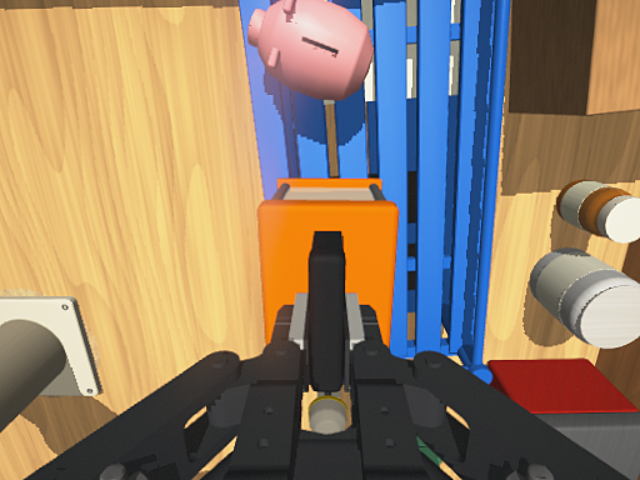

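The head hangs level and square in the fingers. I'll carry it across, then locate the base.

```bash
python3 -m crank '0 0 0 -.012 .007 -.123 1; -.0395 .0025 .001 0 0 0 1; -.0395 .0025 .001 0 0 0 1; -.0395 .0025 .001 0 0 0 1; -.0395 .0025 .001 0 0 0 1; -.0395 .0025 .001 0 0 0 1; -.0395 .0025 .001 0 0 0 1; -.0395 .0025 .001 0 0 0 1; -.0395 .0025 .001 0 0 0 1; -.0395 .0025 .001 0 0 0 1; -.0395 .0025 .001 0 0 0 1; -.0395 .0025 .001 0 0 0 1; -.038 .0025 .001 0 0 0 1; 0 0 0 0 0 0 1'
python3 - <<'E'
from h import *
im=cv2.imread('pics/t5.png'); c=cal('top')
s=4; x0,y0=318,170; cr=cv2.resize(im[y0:y0+40,x0:x0+40],None,fx=12,fy=12,interpolation=cv2.INTER_CUBIC); 
hsv=cv2.cvtColor(cr,cv2.COLOR_BGR2HSV)
w=cv2.inRange(hsv,(0,0,170),(40,110,255)); n,l,st,ce=cv2.connectedComponentsWithStats(w)
i=1+st[1:,4].argmax(); m=(l==i).astype(np.uint8); r=cv2.minAreaRect(max(cv2.findContours(m,0,2)[0],key=cv2.contourArea)); print(r)
g=lambda q:onplane(c,(np.array(q).reshape(-1,2)+.5)/12-.5+[x0,y0],.124)
b=g(cv2.boxPoints(r)); print('seal',g(r[0]),b.round(4))
shot('wrist','w8.png')
cv2.imwrite('pics/c8.png',np.hstack([cr,cv2.cvtColor(m*255,cv2.COLOR_GRAY2BGR)])[:, :800] if 0 else np.hstack([cv2.resize(cr,(384,384)),cv2.resize(cv2.imread('pics/w8.png'),(512*3//4+16,384))]))
go([.605,-.22,.375],tgt(-np.pi/2+np.radians(6),0))
E
```

```text
clock: 14.67
eef_pos: [0.5856, -0.1963, 0.3362]
tool_rot: [0.662, 0.749, -0.015, -0.017]
ft_force: [-0.4, 0.3, -2.4]
grip_width: 0.0126
((204.01913452148438, 176.16732788085938), (158.69003295898438, 229.50894165039062), 85.62919616699219)
seal [[ 0.60798159 -0.22379949  0.124     ]] [[ 0.629  -0.1876  0.124 ]
 [ 0.6366 -0.2569  0.124 ]
 [ 0.5871 -0.2597  0.124 ]
 [ 0.5796 -0.1909  0.124 ]]
t 14.72 rotvec [-0.045  -0.0085  0.0198] n 0.4 shift now [-0.0285  0.0145 -0.0399] after rot [-0.0285  0.0169 -0.039 ] n 1.2
```

View pics/c8.png

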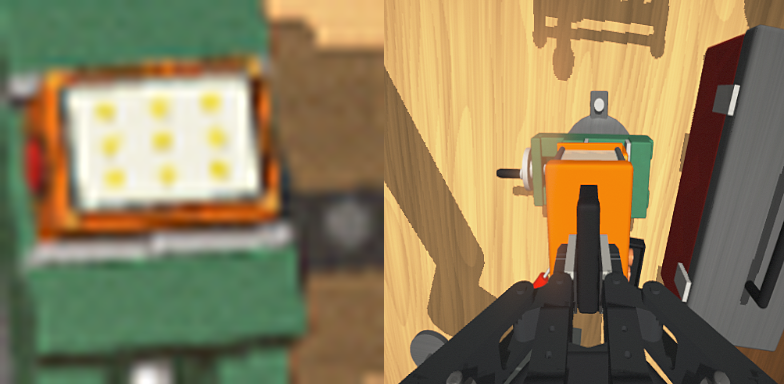

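The head looks held square. The top view gives the base at about (0.608, −0.224) with 6° yaw. I'll back off to +y and level the tool so the wrist camera sees the base beside the head in one frame.

```bash
python3 -m crank '0 0 -.02 -.045 -.0085 .02 1; .035 .003 -.012 0 0 0 1; .035 .003 -.012 0 0 0 1; .035 .003 -.012 0 0 0 1; 0 0 0 0 0 0 1'
python3 - <<'E'
from h import *
go([.605,-.22,.375],tgt(-np.pi/2+np.radians(6),0))
shot('wrist','w9.png'); c=cal('wrist'); o=readout.get_obs(); print(o['eef_pos'],o['tool_rot'])
im=cv2.imread('pics/w9.png'); print(proj(c,[[.609,-.222,.124]]))
cv2.imwrite('pics/w9b.png',cv2.resize(im[0:300,130:390],None,fx=2,fy=2,interpolation=cv2.INTER_CUBIC))
np.savez('c9.npz',*c)
E
```

```text
clock: 15.13
eef_pos: [0.5815, -0.0855, 0.3812]
tool_rot: [0.673, 0.74, -0.003, -0.01]
ft_force: [0.6, -0.2, -2.0]
grip_width: 0.0127
t 15.13 rotvec [-0.0172 -0.0108 -0.0101] n 0.2 shift now [-0.1362  0.0108  0.0045] after rot [-0.1362  0.0093  0.0062] n 3.3
[ 0.58131491 -0.08784027  0.37987515] [ 0.67319833  0.73938765 -0.00435439 -0.00953682]
[[274.18676042 247.61704013]]
```

View pics/w9b.png

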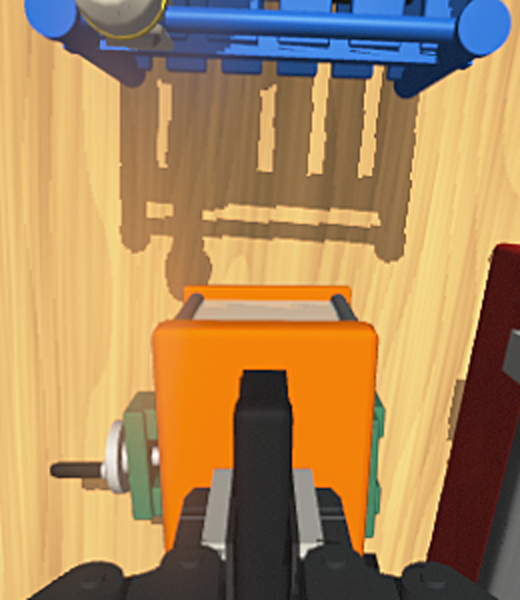

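The camera looks toward +y, so the head hides the base from here. I've now used 12 views, so I'll go past the base on the −y side and segment the image numerically.

```bash
python3 -m crank '-.038 .001 -.003 -.017 -.011 -.01 1; -.038 .001 -.003 0 0 0 1; -.038 .001 -.003 0 0 0 1; -.038 .001 -.003 0 0 0 1; -.038 .001 -.003 0 0 0 1; -.038 .001 -.003 0 0 0 1; -.038 .001 -.003 0 0 0 1; 0 0 0 0 0 0 1'
cat > seg.py <<'E'
from h import *
def quad(m):
    k=max(cv2.findContours(m,0,2)[0],key=cv2.contourArea); r=cv2.minAreaRect(k); return k,r
def base(f,c,g=(.609,-.222,.124)):
    im=cv2.imread(f); p=proj(c,[g])[0]; s=8; x0,y0=(p-45).astype(int)
    x0=max(x0,0);y0=max(y0,0)
    cr=cv2.resize(im[y0:y0+90,x0:x0+90],None,fx=s,fy=s,interpolation=cv2.INTER_CUBIC)
    w=cv2.inRange(cv2.cvtColor(cr,cv2.COLOR_BGR2HSV),(0,0,170),(40,110,255)); w=cv2.morphologyEx(w,cv2.MORPH_CLOSE,np.ones((41,41),np.uint8)); 
    k,r=quad(w); u=(np.vstack([r[0],cv2.boxPoints(r)])+.5)/s-.5+[x0,y0]
    return p,onplane(c,u,.124),u
E
python3 - <<'E'
from seg import *
c=cal('wrist'); o=readout.get_obs(); shot('wrist','w10.png'); print(o['eef_pos'],o['tool_rot'],'eye',c[2]); np.savez('c10.npz',*c)
p,b,u=base('pics/w10.png',c); print(p,u.round(1).tolist()); print(b.round(4)); print([np.linalg.norm(b[i]-b[i+1]).round(4) for i in(1,2,3)])
E
```

```text
clock: 15.85
eef_pos: [0.5739, -0.3232, 0.3932]
tool_rot: [0.662, 0.749, -0.012, -0.04]
ft_force: [-0.7, 0.8, -0.1]
grip_width: 0.0126
[ 0.57390817 -0.32324871  0.39318383] [ 0.66154599  0.74872271 -0.01194385 -0.04035536] eye [ 0.57275909 -0.24435863  0.52242128]
[313.12646152  88.33787791] [[319.8, 78.0], [280.5, 112.9], [305.0, 27.5], [359.2, 43.1], [334.7, 128.4]]
[[ 0.6152 -0.2086  0.124 ]
 [ 0.5722 -0.2576  0.124 ]
 [ 0.5871 -0.1537  0.124 ]
 [ 0.6552 -0.163   0.124 ]
 [ 0.6457 -0.2679  0.124 ]]
[np.float64(0.105), np.float64(0.0687), np.float64(0.1054)]
```

```bash
sed -i 's/ w=cv2.morph.*$//' seg.py; python3 - <<'E'
from seg import *
z=np.load('c10.npz'); c=[z[k] for k in z.files]
p,b,u=base('pics/w10.png',c); print(u.round(1).tolist()); print(b.round(4)); print([np.linalg.norm(b[i]-b[i+1]).round(4) for i in(1,2,3)])
# orange top outline
im=cv2.imread('pics/w10.png'); x0,y0=(p-45).astype(int); s=8
cr=cv2.resize(im[y0:y0+90,x0:x0+90],None,fx=s,fy=s,interpolation=cv2.INTER_CUBIC); hs=cv2.cvtColor(cr,cv2.COLOR_BGR2HSV)
t=cr[::36,::24]; h=hs[::36,::24]
for r in range(len(t)): print(''.join('w' if (v[2]>170 and v[1]<110) else 'O' if (v[0]<22 and v[1]>170 and v[2]>90) else 'g' if 45<v[0]<90 and v[1]>80 else '.' for v in h[r]))
E
```

```text
[[313.4, 87.5], [293.3, 115.4], [295.8, 57.9], [333.5, 59.6], [331.0, 117.0]]
[[ 0.6091 -0.221   0.124 ]
 [ 0.5892 -0.2586  0.124 ]
 [ 0.5814 -0.189   0.124 ]
 [ 0.628  -0.1853  0.124 ]
 [ 0.6381 -0.2542  0.124 ]]
[np.float64(0.07), np.float64(0.0467), np.float64(0.0697)]
w.....w.......................
..............................
ggggggww.............w..wggggg
ggggggww..OOOOOOOOOOOOO.wggggg
ggggggwwO.wwwwwwwwwwww.Owggggg
ggggggw.O.wwwwwwwwwwww.Owggggg
ggggggw.O.ww.ww..ww.ww.Owggggg
ggggggw.O.wwwwwwwww.ww.Owggggg
ggggggw.O.wwwwwwwwwwww.O.ggggg
ggggggw.O.wwwwwwwwwwww.Ogggggg
ggggggw.O.ww.ww.ww..ww.Ogggggg
ggggggwOOwwwwwwwwwwwww.wgggggg
ggggggwOOwwwwwwwwwwwwwOwgggggg
ggggggwO.wwwwwwwwwwww.Owgggggg
ggggg.wO.ww..ww.ww.ww.Owgggggg
ggggg.wO.wwwwwwwwwwww.Owgggggg
ggggg.wO.wwwwwwwwwwww.O.gggggg
ggggg.wO.OOOOOOOOOOOO.O.gggggg
ggggg.wgggggggggggggg.wggggggg
...........................g..
```

```bash
cat > head.py <<'E'
from h import *
def head(f,c,pos,q,zc=.029,show=True):
    K,D,e,r=c; Rt=R.from_quat(q).as_matrix(); im=cv2.imread(f); hs=cv2.cvtColor(im,cv2.COLOR_BGR2HSV)
    m=((hs[...,0]<24)&(hs[...,1]>170)&(hs[...,2]>120)); ct=(Rt.T@(e-pos),Rt.T@r)
    out=[]
    for v in range(125,270,6):
        xs=np.where(m[v,150:360])[0]+150
        if len(xs)<20: continue
        u=cv2.undistortPoints(np.array([[[xs[0]-.5,v]],[[xs[-1]+.5,v]]],float),K,D).reshape(-1,2)
        d=np.c_[u,np.ones(2)]@ct[1].T; P=ct[0]+d*((zc-ct[0][2])/d[:,2])[:,None]
        out.append((v,xs[0],xs[-1],*(P[:,:2].ravel()*1e3).round(1)))
    for o in out: print(*o)
E
python3 - <<'E'
from head import *
z=np.load('c9.npz'); head('pics/w9.png',[z[k] for k in z.files],np.array([.58131,-.08784,.37988]),[.67320,.73939,-.00435,-.00954])
E
```

```text
143 222 304 56.5 -21.2 56.6 22.8
149 222 304 53.3 -21.3 53.4 23.0
161 210 313 46.7 -28.1 46.8 28.2
167 207 318 43.3 -29.9 43.5 31.1
173 206 318 39.9 -30.7 40.1 31.3
179 207 318 36.5 -30.3 36.6 31.6
185 207 317 33.0 -30.5 33.1 31.2
191 207 317 29.5 -30.7 29.6 31.5
197 208 316 25.9 -30.4 26.0 31.1
203 208 316 22.3 -30.6 22.4 31.4
209 209 316 18.6 -30.2 18.7 31.6
215 209 315 14.8 -30.4 14.9 31.3
221 209 315 11.0 -30.6 11.1 31.5
227 210 314 7.2 -30.3 7.3 31.2
233 210 314 3.2 -30.5 3.3 31.4
239 210 313 -0.7 -30.7 -0.6 31.1
245 211 313 -4.8 -30.3 -4.7 31.3
251 211 312 -8.9 -30.6 -8.8 31.0
257 211 312 -13.1 -30.8 -13.0 31.2
```

```bash
python3 - <<'E'
from head import *
im=cv2.imread('pics/w9.png'); hs=cv2.cvtColor(im,cv2.COLOR_BGR2HSV)
for v in range(140,170): print(v,hs[v,235].tolist(),hs[v,262].tolist(),hs[v,290].tolist())
z=np.load('c9.npz'); c=[z[k] for k in z.files]; Rt=R.from_quat([.67320,.73939,-.00435,-.00954]).as_matrix(); pos=np.array([.58131,-.08784,.37988])
for x in (.038,.040,.042,.044,.046,.048): print(x,proj(c,[pos+Rt@[x,0,.029],pos+Rt@[x-.011,0,-.001]]).round(1).tolist())
print(hs[180:215,262].tolist())
E
```

```text
140 [19, 123, 243] [19, 126, 233] [20, 124, 239]
141 [19, 125, 242] [20, 118, 236] [21, 115, 241]
142 [14, 157, 218] [15, 134, 220] [16, 133, 227]
143 [15, 255, 229] [14, 255, 230] [14, 255, 227]
144 [17, 247, 247] [17, 248, 247] [16, 248, 246]
145 [16, 244, 242] [15, 244, 243] [16, 245, 244]
146 [16, 244, 242] [16, 244, 243] [16, 244, 243]
147 [16, 247, 242] [16, 244, 243] [16, 244, 242]
148 [16, 255, 243] [15, 249, 243] [16, 248, 243]
149 [14, 200, 241] [17, 255, 243] [16, 255, 244]
150 [14, 116, 230] [13, 126, 235] [12, 131, 237]
151 [16, 80, 221] [17, 71, 220] [17, 69, 221]
152 [15, 89, 224] [16, 81, 218] [15, 77, 213]
153 [15, 85, 217] [16, 69, 202] [17, 57, 191]
154 [16, 69, 197] [16, 61, 193] [16, 58, 194]
155 [16, 69, 200] [17, 61, 196] [16, 62, 197]
156 [15, 72, 202] [16, 62, 199] [16, 63, 198]
157 [15, 68, 204] [17, 61, 198] [16, 62, 199]
158 [17, 59, 204] [17, 55, 199] [17, 57, 201]
159 [12, 91, 199] [15, 77, 195] [16, 67, 198]
160 [13, 213, 192] [12, 169, 190] [11, 125, 188]
161 [14, 250, 198] [13, 255, 192] [13, 255, 191]
162 [14, 243, 207] [14, 245, 203] [13, 246, 205]

[... 371 characters left out ...]
5, 217.5]]
0.04 [[261.4, 173.0], [261.5, 213.6]]
0.042 [[261.4, 169.5], [261.5, 209.6]]
0.044 [[261.4, 165.9], [261.5, 205.6]]
0.046 [[261.4, 162.3], [261.5, 201.5]]
0.048 [[261.4, 158.7], [261.5, 197.5]]
[[16, 244, 243], [15, 244, 243], [15, 245, 244], [16, 246, 254], [13, 249, 241], [105, 229, 39], [111, 51, 35], [150, 14, 36], [120, 7, 36], [0, 7, 38], [165, 14, 36], [0, 13, 38], [165, 15, 35], [0, 14, 36], [0, 0, 37], [150, 14, 37], [0, 8, 34], [0, 14, 37], [20, 21, 37], [160, 22, 35], [170, 20, 39], [10, 23, 34], [60, 8, 34], [165, 24, 42], [0, 6, 42], [0, 5, 47], [0, 10, 53], [0, 9, 54], [165, 10, 51], [160, 16, 48], [165, 11, 46], [170, 16, 48], [60, 12, 43], [30, 6, 44], [60, 6, 45]]
```

The head's cap measures 61.7 mm wide at the expected depth. It is square to the tool, and its centre is +2.5 mm along tool x. The base is at (0.609, −0.2215) with about 6.7° yaw. I'll move over it.

```bash
cat > g.py <<'E'
from h import *
import sys
go([.609,-.224,float(sys.argv[1])],tgt(-np.pi/2+np.radians(6.7),0)); o=readout.get_obs(); print(o['eef_pos'].round(4),o['ft_force'].round(1))
E
python3 g.py .33
```

```text
t 15.9 rotvec [-0.0748 -0.05    0.0081] n 0.7 shift now [0.0893 0.0496 0.0602] after rot [0.0927 0.0444 0.0592] n 2.8
[ 0.5757 -0.3213  0.3892] [ 0.9  0.1 -5. ]
```

```bash
python3 -m crank '0 0 0 -.075 -.05 .008 1; .023 .011 .008 0 0 0 1; .023 .011 .008 0 0 0 1; .023 .011 .008 0 0 0 1; .023 .011 .008 0 0 0 1; 0 0 0 0 0 0 1'; python3 g.py .26
```

```text
clock: 16.4
eef_pos: [0.6094, -0.2217, 0.3372]
tool_rot: [0.665, 0.747, -0.007, -0.03]
ft_force: [0.6, 0.3, -2.1]
grip_width: 0.0126
t 16.4 rotvec [-0.0498 -0.0349 -0.0008] n 0.5 shift now [-0.0049  0.0032  0.077 ] after rot [-0.0022 -0.0006  0.0772] n 1.9
[ 0.6094 -0.2217  0.3372] [ 0.6  0.3 -2.1]
```

```bash
python3 -m crank '-.002 -.001 0 -.05 -.035 0 1; 0 0 0 0 0 0 1; 0 0 .02 0 0 0 1; 0 0 .02 0 0 0 1; 0 0 .015 0 0 0 1; 0 0 0 0 0 0 1'; python3 g.py .242
```

```text
clock: 16.9
eef_pos: [0.6051, -0.2161, 0.2739]
tool_rot: [0.661, 0.75, -0.003, -0.007]
ft_force: [0.0, 0.8, -3.0]
grip_width: 0.0124
t 16.9 rotvec [-0.014  -0.0076  0.0093] n 0.1 shift now [-0.0085  0.0033  0.0318] after rot [-0.0083  0.0029  0.0319] n 0.8
[ 0.6051 -0.2161  0.2739] [ 0.   0.8 -3. ]
```

```bash
python3 -m crank '-.0085 .003 0 -.014 -.008 .009 1; 0 0 .012 0 0 0 1; 0 0 0 0 0 0 1'; python3 g.py .242
```

```text
clock: 17.15
eef_pos: [0.6108, -0.2257, 0.2645]
tool_rot: [0.665, 0.747, 0.001, 0.002]
ft_force: [-0.1, -1.1, -2.7]
grip_width: 0.0125
t 17.15 rotvec [ 0.0038  0.0026 -0.0006] n 0.0 shift now [ 0.002  -0.0017  0.0224] after rot [ 0.0019 -0.0016  0.0225] n 0.5
[ 0.6108 -0.2257  0.2645] [-0.1 -1.1 -2.7]
```

```bash
python3 -m crank '.002 -.0015 .012 .003 .002 0 1; 0 0 0 0 0 0 1; 0 0 0 0 0 0 1'; python3 g.py .234; python3 - <<'E'
from head import *
im=viewer.camera('wrist'); cv2.imwrite('pics/w11.png',im[:,:,::-1]); c=cal('wrist'); o=readout.get_obs()
head('pics/w11.png',c,o['eef_pos'],o['tool_rot'])
hs=cv2.cvtColor(cv2.imread('pics/w11.png'),cv2.COLOR_BGR2HSV)
print(hs[158:168,262].tolist(),hs[198:210,262,2].tolist())
E
```

```text
clock: 17.4
eef_pos: [0.6116, -0.2266, 0.2576]
tool_rot: [0.666, 0.746, 0.001, 0.005]
ft_force: [0.6, -0.2, -1.1]
grip_width: 0.0127
t 17.4 rotvec [ 0.0082  0.005  -0.0027] n 0.1 shift now [ 0.003  -0.0024  0.0236] after rot [ 0.0029 -0.0022  0.0236] n 0.6
[ 0.6116 -0.2266  0.2576] [ 0.6 -0.2 -1.1]
125 231 283 65.9 -16.1 65.9 11.4
131 226 288 62.8 -18.8 62.9 14.1
137 223 291 59.7 -20.5 59.7 15.8
143 220 302 56.5 -22.3 56.6 21.8
161 209 313 46.7 -28.6 46.8 28.2
167 205 317 43.3 -31.0 43.5 30.6
173 205 317 39.9 -31.2 40.1 30.8
179 205 316 36.5 -31.4 36.6 30.5
185 206 316 33.0 -31.1 33.1 30.7
191 206 316 29.5 -31.3 29.6 30.9
197 207 315 25.9 -30.9 26.0 30.6
203 207 315 22.2 -31.1 22.4 30.8
209 207 314 18.5 -31.3 18.7 30.5
215 208 314 14.8 -31.0 14.9 30.7
221 208 314 11.0 -31.2 11.1 30.9
227 209 313 7.1 -30.8 7.3 30.6
233 209 313 3.2 -31.1 3.3 30.8
239 210 313 -0.8 -30.7 -0.7 31.1
245 210 313 -4.8 -30.9 -4.7 31.3
251 210 312 -8.9 -31.2 -8.8 31.0
257 211 312 -13.1 -30.8 -13.0 31.3
[[18, 48, 218], [11, 84, 212], [13, 255, 203], [14, 248, 216], [14, 244, 222], [14, 244, 237], [16, 245, 247], [18, 245, 247], [19, 245, 247], [18, 245, 247]] [39, 42, 39, 42, 41, 44, 49, 54, 59, 58, 54, 56]
```

```bash
python3 -m crank '.003 -.002 .009 .004 .002 -.002 1; 0 0 .003 0 0 0 1; 0 0 0 0 0 0 1'; python3 g.py .234
```

```text
clock: 17.7
eef_pos: [0.6103, -0.2246, 0.2475]
tool_rot: [0.665, 0.747, 0.001, 0.005]
ft_force: [0.4, -0.4, -2.0]
grip_width: 0.0126
t 17.7 rotvec [ 0.0079  0.005  -0.0011] n 0.1 shift now [ 0.0008 -0.0014  0.0134] after rot [ 0.0007 -0.0013  0.0135] n 0.3
[ 0.6103 -0.2246  0.2475] [ 0.4 -0.4 -2. ]
```

```bash
python3 -m crank '0 0 0 0 0 0 1; 0 0 0 0 0 0 1; 0 0 0 0 0 0 1'; python3 g.py .234
```

```text
clock: 17.95
eef_pos: [0.6103, -0.2244, 0.2476]
tool_rot: [0.665, 0.747, 0.001, 0.004]
ft_force: [0.8, -0.2, -0.9]
grip_width: 0.0125
t 17.95 rotvec [ 0.0078  0.005  -0.0008] n 0.1 shift now [ 0.0006 -0.0013  0.0136] after rot [ 0.0005 -0.0012  0.0136] n 0.3
[ 0.6103 -0.2244  0.2476] [ 0.8 -0.2 -0.9]
```

```bash
python3 -m crank '.0005 -.001 .006 .004 .002 0 1; 0 0 .006 0 0 0 1; 0 0 0 0 0 0 1; 0 0 0 0 0 0 1'; python3 g.py .233
```

```text
clock: 18.28
eef_pos: [0.6093, -0.224, 0.2347]
tool_rot: [0.665, 0.747, 0.0, 0.002]
ft_force: [-0.5, -0.1, -1.8]
grip_width: 0.0123
t 18.28 rotvec [ 0.0039  0.003  -0.0007] n 0.0 shift now [ 0.     -0.0003  0.0017] after rot [ 0.     -0.0003  0.0017] n 0.0
[ 0.6093 -0.224   0.2347] [-0.5 -0.1 -1.8]
```

```bash
python3 -m crank '0 0 .001 0 0 0 1; 0 0 0 0 0 0 1; 0 0 0 0 0 0 1; 0 0 0 0 0 0 1; 0 0 0 0 0 0 1; 0 0 0 0 0 0 1'; python3 g.py .233; python3 - <<'E'
from seg import *
im=shot('scene','s12.png'); c=cal('scene'); hs=cv2.cvtColor(cv2.cvtColor(im,cv2.COLOR_RGB2BGR),cv2.COLOR_BGR2HSV)
Rz=R.from_euler('z',np.radians(6.7)).as_matrix(); B=np.array([.609,-.2215,0])
# column through the middle of the +x end face (camera side), head & base
for yy in(-.02,0,.02):
    f=lambda x,z:proj(c,[B+Rz@[x,yy,z]])[0].round(1)
    a=f(.031,.136); print('flange under',a,'base top',f(.031,.124))
    u=int(round(a[0])); print([(v,*hs[v,u].tolist()) for v in range(int(a[1])-6,int(a[1])+10)])
E
```

```text
clock: 18.78
eef_pos: [0.6093, -0.224, 0.2333]
tool_rot: [0.665, 0.747, 0.0, 0.002]
ft_force: [0.2, 0.2, -2.0]
grip_width: 0.0125
t 18.78 rotvec [ 0.0034  0.0028 -0.0007] n 0.0 shift now [-0.     -0.0003  0.0003] after rot [-0.     -0.0003  0.0003] n 0.0
[ 0.6093 -0.224   0.2333] [ 0.2  0.2 -2. ]
flange under [195.2 154.8] base top [195.7 156.8]
[(148, 13, 74, 90), (149, 13, 74, 86), (150, 13, 89, 86), (151, 11, 124, 97), (152, 10, 167, 125), (153, 10, 194, 143), (154, 11, 201, 128), (155, 11, 211, 104), (156, 10, 209, 89), (157, 10, 183, 81), (158, 10, 120, 87), (159, 10, 70, 106), (160, 15, 39, 118), (161, 27, 20, 114), (162, 58, 30, 102), (163, 70, 69, 93)]
flange under [198.3 157.9] base top [198.8 159.9]
[(151, 13, 90, 88), (152, 14, 86, 89), (153, 12, 93, 90), (154, 11, 131, 99), (155, 10, 174, 126), (156, 10, 200, 143), (157, 11, 206, 129), (158, 11, 208, 104), (159, 11, 207, 90), (160, 10, 178, 83), (161, 9, 122, 88), (162, 10, 72, 106), (163, 12, 37, 118), (164, 27, 20, 114), (165, 60, 28, 101), (166, 68, 69, 93)]
flange under [201.5 161. ] base top [201.9 163. ]
[(155, 14, 86, 89), (156, 13, 81, 85), (157, 12, 106, 91), (158, 10, 147, 113), (159, 10, 178, 136), (160, 10, 201, 136), (161, 10, 206, 115), (162, 11, 210, 96), (163, 10, 211, 86), (164, 9, 171, 82), (165, 10, 120, 87), (166, 10, 70, 105), (167, 13, 39, 118), (168, 23, 20, 115), (169, 60, 24, 107), (170, 69, 59, 100)]
```

```bash
python3 -c "
from workcell import order; order.job_done()"; python3 g.py .233
```

```text
the job is handed in; nothing more can be done
the job is handed in; nothing more can be done
```

The vise is wound home on the lantern base, and the lantern head is held level above it. I handed the job in at about 18.8 s of the 72 s allowed; no verdict was reported.

- **Vise:** I turned the handwheel about one turn, until it stopped moving and the force at the grip rose to about 30 N sideways. After I let go, pictures showed the grip at the top and the jaw tight against the base. I could not measure the clamping force itself.
- **Carry:** I lifted the head by its handle, well above the piggy bank, cup and night light. It dropped a few centimetres on the way because each move sagged slightly. By my estimate its underside was still about 0.27 m above the table at the 0.24 m night light. There was no sign of a knock, but I took no picture afterwards to confirm the rack items stayed put.
- **Final hold:**
  - **Height:** the head's underside is about 12 mm above the base top.
  - **Centring:** the tool was within 0.5 mm of its target.
  - **Square and level:** both within 0.005 rad of the aim.
  - **Grip:** the opening was steady at 12.5 mm, with no sign of the head slipping in the fingers when I checked about a second earlier.

**Checks that disagreed or fell short:**
- The top and wrist cameras placed the base about 3 mm apart, and its yaw came out between 4° and 8°. I aimed for the wrist camera's position and 6.7°.
- The grip opening reads about 1.5 to 2 mm less than the nominal 14 mm on both grasps.
- The scene camera is too coarse to measure the gap. It only agreed roughly with the predicted edge, so the 12 mm comes from the arm's own readings and the sizes you gave.

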